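# Take a spot temperature, then hold the wand down in its sprung reading dock

### The job

Lift the spot-thermometer wand out of its wooden stand and hold it still for two seconds a few centimetres above the brass disc on the white soldering block, nose pointing straight at the middle of the disc, without touching the disc. Then push the wand's nose down the hole of the square grey reading dock, against the sprung contact inside, until the wand's collar sits flat on the top of the dock, and finish while still gripping the wand and pressing it firmly, not forcibly, against that stop: the dock has no catch, and its spring would push the wand out again. Leave everything else on the bench where it is.

Things in the scene. Friction and masses are not known exactly. Their poses are not given: they have to be found in the camera images.
- wand: Thermometer wand, loose, 118 mm, 0.10-0.18 kg, upright in the stand nose down. Origin at the nose's tip, z from nose to cap. Round: steel nose dia 16 mm, z 0-40 (first 6 mm tapers from dia 10); black collar dia 44, z 40-52; grey grip dia 26, z 52-112 (take it here from above; fingertips may rest on the collar); black cap dia 24, z 112-118. It measures along -z, out of the nose.
- stand: Wooden stand, fixed block 70 x 70 mm, 44 mm high (dark foot 86 x 86 mm), with a plain upright 23 mm hole right through. Origin at the centre of its underside on the bench. At the start the wand's nose is in the hole and the collar's underside rests on the stand's top, so the wand's origin is 4 mm above the bench.
- brick: White soldering block, fixed, 100 x 75 mm, 30 mm high, plain and low, no hole. Origin at the centre of its underside, x along the 100 mm side.
- disc: Brass disc (pendant blank), loose, 32 mm in diameter, 4 mm thick, 27 g, lying flat on the soldering block. Origin at the centre of its underside.
- dock: Reading dock, fixed: a 120 x 90 mm aluminium base plate 10 mm thick with a 64 x 64 mm grey metal block in the middle whose top is 64 mm above the bench. Origin at the centre of the underside, z up, x along the 120 mm side.
- dock_block: The dock's 64 x 64 mm block with its upright 24 mm hole (2 mm chamfer). Origin at the centre of the hole's mouth, in the plane of the block's top, 64 mm above the bench; z up. The block's top is the hard stop for the wand's collar.
- plunger (a joint): Travel of the sprung brass contact (18 mm in diameter) in the dock's hole (m, growing downward): 0 when out, its top then 25 mm below the mouth; the nose meets it when the collar is 15 mm above the stop, and with the collar on the stop it reads 0.015. Spring 300 N/m, 4.8 N at 0 and 9.3 N at 0.015: a steady push of 12 N or more means the collar bears on the stop. No catch.
- pot: Bystander: small amber glass pot with a white lid, 36 mm in diameter, 45 mm high. Origin at the centre of its underside.
- graver: Bystander: hand tool with a red handle, like a screwdriver, 150 mm long, lying down along its x. Origin underneath its middle.
- jar: Bystander: glass jar with green lid, 76 mm in diameter, 90 mm high. Origin at the centre of its underside.
- bowl: Bystander: pink plastic bowl, 130 mm across, 50 mm high. Origin at the centre of its underside.
- hammer: Bystander: hammer lying down along its x. Origin underneath its middle.
- pliers: Bystander: pliers about 125 mm long with red handles, lying flat, 12 mm high. Origin underneath the joint.
- tub: Bystander: red can with a pale top, 110 mm in diameter, 100 mm high. Origin at the centre of its underside.
Mind the look-alikes: they are no part of the job. Leave any orange look-alike of the wand alone.

How it is judged:
By the outcome, as a careful person would: the job done as asked, in the order asked, and still so for the second after the job is handed in, while the arm keeps its last pose, push and grip.
It also fails if it takes over 64 s, if anything falls off the work surface, if the arm or the gripper's body presses on something with over 40 N, if the wrist force passes 120 N, or if a joint passes its speed limit or range.

### The arm

A 6-joint arm with a two-finger parallel gripper is mounted at the origin on the work surface. World frame = base frame: x ahead of the robot, y to its left, z up, the work surface at z = 0. Lengths are in m, angles in degrees, forces in N, time in s.
With the tool pointing down it reaches from about 0.35 to 0.875 m from the base axis. Payload 4.2 kg.
Tool frame: the origin (TCP) lies at the very end of the fingers, on their centre line; the grasp point (between the pads) lies 19 mm behind it (r.grip_point_offset is the distance from the TCP to the grasp point, in m); z points along the fingers, y is the line along which they close (so a half turn about z gives the same grasp; the last joint's range is limited). The gripper opens to 87 mm and grips with 3 to 60 N. Pads are 19 mm wide; open, the fingers measure 117 mm over their backs; the gripper's body (75 mm by 190 mm) begins 51 mm behind the grasp point.
Start: joints at [86.78, 22.042, 0.453, 0, -68.411, -14.817], TCP at [0.193, 0.594, 0.223] pointing down, gripper open.
Joint ranges: [-179.83, 179.83], [-69.29, 118.12], [-61.27, 80.66], [-181.25, 117.63], [-171.15, -9.14], [-177.46, 177.46]. Speed limits (degrees/s): [159.86, 159.86, 180, 180, 180, 180].

### API

Orientations are given as a 3x3 rotation matrix whose columns are the frame's x, y, z axes.
In Python, from station import r, cams gives the robot as it stands. The module is installed in compiled form; this text tells all that it offers.
- The arm moves only by the shell command python3 -m handwheel 'ROWS'. ROWS is JSON, a list that holds one entry, the list of rows, each a list of 7 numbers: the turn, a rotation vector about the tool's x, y, z in units of 6 degrees (1.0 is 6 degrees), then the shift along the tool's x, y, z in m, then the finger opening in m, from 0 to 0.087. In form: [[[ax, ay, az, x, y, z, jaw], ...]]. A call has 1 to 12 rows; each row shifts and turns the commanded pose from where the row before left it, along the tool's axes as they then stand; what a row does not reach is not made up. A row lasts 1/10 s, in which the tool goes at most 50 mm and 8.59 degrees, less where a joint would pass 70% of its speed; a pose out of reach is approached as far as the arm can. A call with a gripper value outside its range is refused whole. The fingers move at their own pace and stop on an object; the grip force is fixed at half the most. Time passes only in rows, so rows that do not move let the fingers close. It gives the time, the measured TCP pose, the force, the opening and the grip force at its end, in the units of the state.
- r.sense(): the state, without advancing time (a new reading comes with each control period).
- cams.capture(name): name is "scene" or "top" or "wrist"; returns the picture (400x640x3 uint8, red, green, blue); there is no depth.
- cams.get_calibration(name): a dict with "camera_matrix" (3x3 intrinsics, pixels), "rvec" (rotation vector, rad) and "tvec" (3), from world to camera coordinates, as OpenCV has them; the wrist camera has in their place "T_tool_cam" (4x4, takes a point from camera to tool coordinates, whose origin is the TCP and whose axes are the flange's). Camera axes: x right, y down, z forward; pixel columns grow to the right and rows downward; lengths in m; the calibration is good to about 2 mm. A picture is of the moment at which its call begins: read the wrist's pose just before it. get_calibration takes no time and is no camera call.
- r.finish_job(): hands the job in; it is judged then, once.
The state is a dict: "time_s": time; "joints": joint angles; "joint_velocities": joint speeds; "effort": joint torques, N m; "tcp_pos": TCP position; "ee_rot": TCP orientation; "wrist_force": force on the tool from outside, world axes, zero at the start; "moment": the same for the moment, N m; "gripper_width": opening from 0.0 (shut) to 1.0 (fully open); "gripper_force": force on a finger pad.
Only numpy, scipy, OpenCV 4.12 (cv2) and the standard library are available. Lean on these libraries where they do the work, as an engineer would, in place of code of your own. Each camera call takes 0.05 s, during which the arm holds its last target. There are 200 camera calls.

## Working session

There is one attempt and no reset: what is moved stays moved. The work goes in short steps, Python scripts to look and compute and a shell command to move; the robot and the scene stay as the last step left them, time stands still between calls to the robot, and variables do not carry over. Pictures are saved under pics/ and viewed, at most 10 in all, crops included, and the job is handed in when it is done.

```bash
mkdir -p pics
python3 - <<'E'
from station import r,cams
import cv2,numpy as np
s=r.sense();print(s)
for n in("top","scene","wrist"):
    im=cams.capture(n);cv2.imwrite(f"pics/{n}0.png",im[:,:,::-1])
    c=cams.get_calibration(n);print(n,{k:np.round(v,4).tolist() for k,v in c.items()})
E
```

```text
{'time_s': 0.0, 'joints': array([ 8.67809354e+01,  2.20903809e+01,  3.79677948e-01, -2.75249242e-02,
       -6.84136937e+01, -1.48170488e+01]), 'joint_velocities': array([ 0.00804227, -0.05104267,  0.03192023,  0.05200328,  0.02909237,
       -0.05030357]), 'effort': array([ 2.24236605e-04, -3.90657377e+01,  1.87400472e+01,  4.21972588e+00,
        1.09543267e-02, -1.89014427e-04]), 'tcp_pos': array([0.19330703, 0.59370832, 0.22146674]), 'ee_rot': array([[ 9.50806703e-01, -3.09784265e-01, -5.67917362e-04],
       [-3.09784761e-01, -9.50804297e-01, -2.14258079e-03],
       [ 1.23759547e-04,  2.21311232e-03, -9.99997543e-01]]), 'wrist_force': array([ 0.66506427,  0.32934008, -0.15142699]), 'moment': array([ 0.00770892, -0.03040403, -0.00893069]), 'gripper_force': 0.0, 'gripper_width': 0.9971514726344947}
top {'camera_matrix': [[477.1728, 0.0, 316.3779], [0.0, 477.1728, 201.381], [0.0, 0.0, 1.0]], 'rvec': [2.1257, -2.1323, 0.1938], 'tvec': [0.0418, 0.5857, 1.4873]}
scene {'camera_matrix': [[387.4814, 0.0, 320.4817], [0.0, 387.4814, 201.0747], [0.0, 0.0, 1.0]], 'rvec': [2.3727, 0.8722, -0.2765], 'tvec': [-0.4589, -0.2321, 1.3634]}
wrist {'camera_matrix': [[292.2388, 0.0, 317.1827], [0.0, 292.2388, 202.7703], [0.0, 0.0, 1.0]], 'T_tool_cam': [[-0.0007, -0.9676, -0.2526, 0.0697], [1.0, -0.0006, -0.0007, -0.0002], [0.0006, -0.2526, 0.9676, -0.1619], [0.0, 0.0, 0.0, 1.0]]}
```

View pics/top0.png

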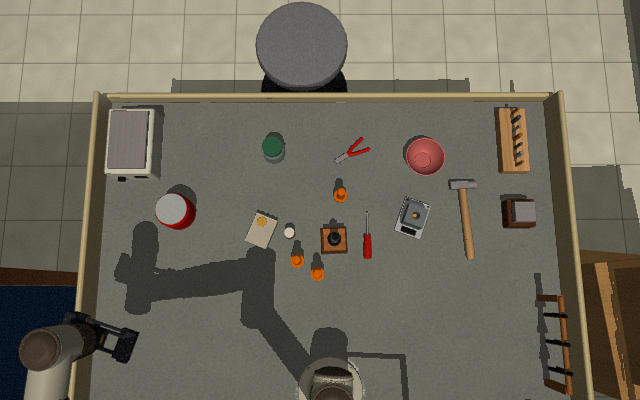

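View pics/scene0.png

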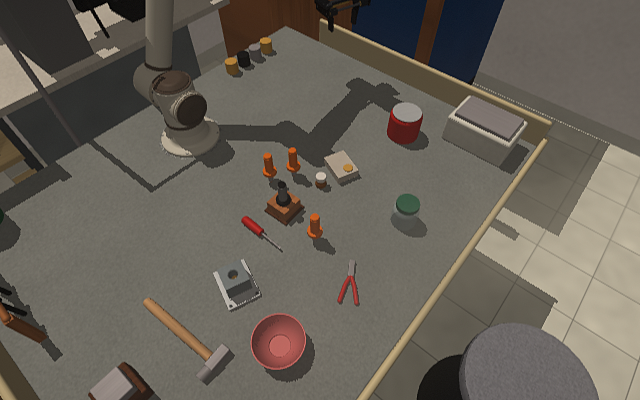

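The top view shows several candidates for the wand. The dark wand standing in the wooden block at (334,238) fits the description. The orange look-alikes are at (340,195), (297,260) and (318,273). The white block with the disc is at (262,229), the pot at (290,232), the dock at (413,217) and the graver at (367,240). I'll check the choice with one close crop.

```bash
cat > h.py <<'E'
import numpy as np,cv2
from station import r,cams
def ray(n,uv,s=None):
    c=cams.get_calibration(n);K=np.array(c["camera_matrix"],float)
    d=np.linalg.inv(K)@np.array([uv[0],uv[1],1.])
    if n=="wrist":
        s=s or r.sense();T=np.array(c["T_tool_cam"]);R=np.array(s["ee_rot"])
        return R@T[:3,3]+s["tcp_pos"],R@T[:3,:3]@d
    R=cv2.Rodrigues(np.array(c["rvec"],float))[0]
    return -R.T@np.array(c["tvec"],float).ravel(),R.T@d
def onz(n,uv,z,s=None):
    o,d=ray(n,uv,s);return o+d*(z-o[2])/d[2]
def proj(n,P):
    c=cams.get_calibration(n)
    return cv2.projectPoints(np.array([P],float),np.array(c["rvec"],float),np.array(c["tvec"],float),np.array(c["camera_matrix"],float),None)[0].ravel()
E
python3 - <<'E'
from h import *
a=cv2.imread("pics/top0.png")[175:285,235:445];b=cv2.imread("pics/scene0.png")[140:310,210:370]
a=cv2.resize(a,(800,419),interpolation=cv2.INTER_CUBIC);cv2.imwrite("pics/crop1.png",a)
for nm,uv,z in[("cap",(334.5,238),.118),("standc",(334,239),.044),("disc",(262,221),.034),("hole",(415.5,215.5),.064),("pot",(289,232),.045),("o1",(341,194),.1),("o2",(297,260),.1),("o3",(318,273),.1),("graver",(367,240),.01)]:
    print(nm,onz("top",uv,z).round(3))
print("scene hole",onz("scene",(233,273),.064).round(3),"disc",onz("scene",(376,168),.034).round(3),"cap",onz("scene",(283,184),.122).round(3))
E
```

```text
cap [ 0.46  -0.015  0.118]
standc [ 0.465 -0.016  0.044]
disc [0.525 0.216 0.034]
hole [ 0.537 -0.276  0.064]
pot [0.488 0.128 0.045]
o1 [ 0.6   -0.037  0.1  ]
o2 [0.395 0.1   0.1  ]
o3 [0.356 0.036 0.1  ]
graver [ 0.465 -0.125  0.01 ]
scene hole [ 0.543 -0.275  0.064] disc [0.601 0.274 0.034] cap [ 0.475 -0.014  0.122]
```

View pics/crop1.png

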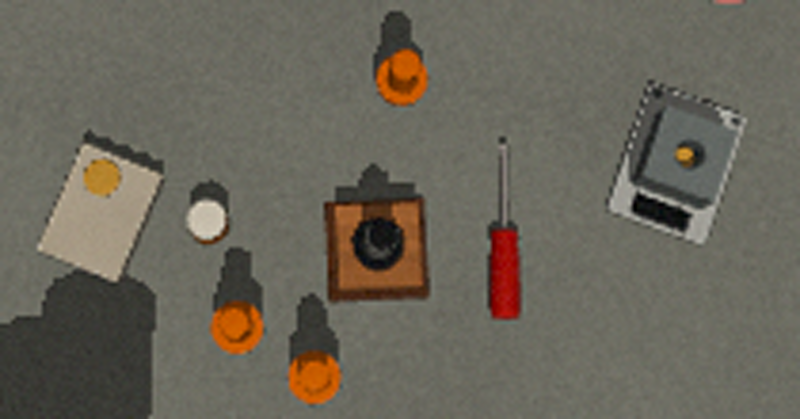

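The crop confirms it: the grey and black wand is in the wooden stand, with its collar at about (334,239). The orange ones stand loose on the bench. The disc is at (262,221.5) on the white block and the dock hole at (416,215). I'll go over the disc first, then the dock, then the wand, and take a wrist view at each.

```bash
python3 -m handwheel '[[[0,0,0,0.036,0.0214,0,0.087],[0,0,0,0.036,0.0214,0,0.087],[0,0,0,0.036,0.0214,0,0.087],[0,0,0,0.036,0.0214,0,0.087],[0,0,0,0.036,0.0214,0,0.087],[0,0,0,0.036,0.0214,0,0.087],[0,0,0,0.036,0.0214,0,0.087],[0,0,0,0.036,0.0214,0,0.087],[0,0,0,0.036,0.0214,0,0.087],[0,0,0,0.036,0.0214,0,0.087],[0,0,0,0.036,0.0214,0,0.087],[0,0,0,0.036,0.0214,0,0.087]]]'
python3 -m handwheel '[[[0,0,0,0,0,0,0.087],[0,0,0,0,0,0,0.087],[0,0,0,0,0,0,0.087],[0,0,0,0,0,0,0.087]]]'
python3 - <<'E'
from h import *
s=r.sense();im=cams.capture("wrist");cv2.imwrite("pics/wdisc.png",im[:,:,::-1]);np.savez("wdisc.npz",p=s["tcp_pos"],R=s["ee_rot"])
hsv=cv2.cvtColor(im,cv2.COLOR_RGB2HSV);m=cv2.inRange(hsv,(12,110,90),(35,255,255))
for c in cv2.findContours(m,0,1)[0]:
    if cv2.contourArea(c)>150:
        (u,v),ax,_=cv2.fitEllipse(c);print((u,v),ax,onz("wrist",(u,v),.034,s))
E
```

```text
time_s: 1.35
tcp_pos: [0.5255, 0.2148, 0.2224]
ee_rot: [[0.951, -0.31, -0.0], [-0.31, -0.951, -0.0], [-0.0, 0.0, -1.0]]
wrist_force: [1.2, 0.6, 0.1]
gripper_width: 1.001
gripper_force: 0.0
time_s: 1.75
tcp_pos: [0.5241, 0.2172, 0.2226]
ee_rot: [[0.951, -0.308, -0.0], [-0.308, -0.951, 0.0], [-0.0, -0.0, -1.0]]
wrist_force: [-0.0, -0.3, 0.1]
gripper_width: 0.999
gripper_force: 0.0
(525.3519287109375, 308.9949645996094) (14.004542350769043, 488.4605407714844) [ 2.72608554e-01 -2.48641716e-04  3.40000000e-02]
(482.5235595703125, 266.5718078613281) (28.506563186645508, 50.115386962890625) [0.35401944 0.04448921 0.034     ]
(151.8872528076172, 266.3809814453125) (28.885757446289062, 50.081809997558594) [0.48832237 0.45773233 0.034     ]
(438.05810546875, 244.4124755859375) (14.652828216552734, 32.674015045166016) [0.4027715  0.09349827 0.034     ]
(315.5755920410156, 183.3415069580078) (24.25533676147461, 24.706687927246094) [0.52733307 0.21866653 0.034     ]
(506.8412780761719, 168.8201446533203) (71.21656799316406, 92.4522476196289) [ 0.47320988 -0.00557878  0.034     ]
(544.1580810546875, 30.50423240661621) (39.19087600708008, 117.2652587890625) [ 0.61005688 -0.06643645  0.034     ]
```

View pics/wdisc.png

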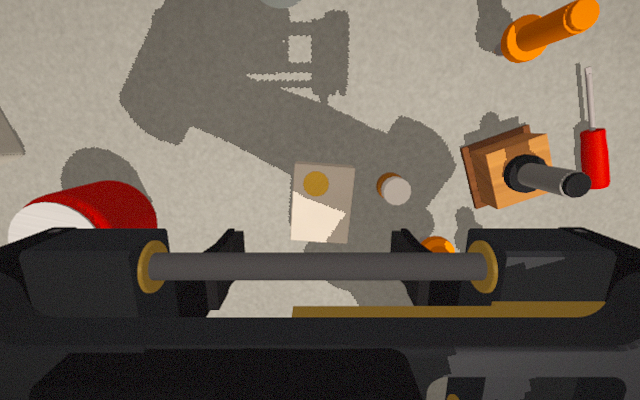

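The wrist view shows the brass disc at (316,183), which is (0.527, 0.219) in the world frame. The pot is beside it at (396,190) and the wand in the stand at upper right. Next is the dock.

```bash
python3 -m handwheel '[[[0,0,0,0.0137,0.0387,0,0.087],[0,0,0,0.0137,0.0387,0,0.087],[0,0,0,0.0137,0.0387,0,0.087],[0,0,0,0.0137,0.0387,0,0.087],[0,0,0,0.0137,0.0387,0,0.087],[0,0,0,0.0137,0.0387,0,0.087],[0,0,0,0.0137,0.0387,0,0.087],[0,0,0,0.0137,0.0387,0,0.087],[0,0,0,0.0137,0.0387,0,0.087],[0,0,0,0.0137,0.0387,0,0.087],[0,0,0,0.0137,0.0387,0,0.087],[0,0,0,0.0137,0.0387,0,0.087]]]'
python3 -m handwheel '[[[0,0,0,0,0,0,0.087],[0,0,0,0,0,0,0.087],[0,0,0,0,0,0,0.087],[0,0,0,0,0,0,0.087]]]'
python3 - <<'E'
from h import *
s=r.sense();im=cams.capture("wrist");cv2.imwrite("pics/wdock.png",cv2.resize(im[100:260,200:440,::-1],(720,480),interpolation=cv2.INTER_CUBIC));np.savez("wdock.npz",p=s["tcp_pos"],R=s["ee_rot"],im=im)
E
```

```text
time_s: 3.0
tcp_pos: [0.5375, -0.2768, 0.2228]
ee_rot: [[0.951, -0.308, 0.0], [-0.308, -0.951, -0.0], [0.0, -0.0, -1.0]]
wrist_force: [0.2, -0.4, 0.2]
gripper_width: 0.999
gripper_force: 0.0
time_s: 3.4
tcp_pos: [0.5376, -0.2747, 0.2228]
ee_rot: [[0.952, -0.308, 0.0], [-0.308, -0.952, 0.0], [0.0, -0.0, -1.0]]
wrist_force: [0.1, -0.6, 0.4]
gripper_width: 1.006
gripper_force: 0.0
```

View pics/wdock.png

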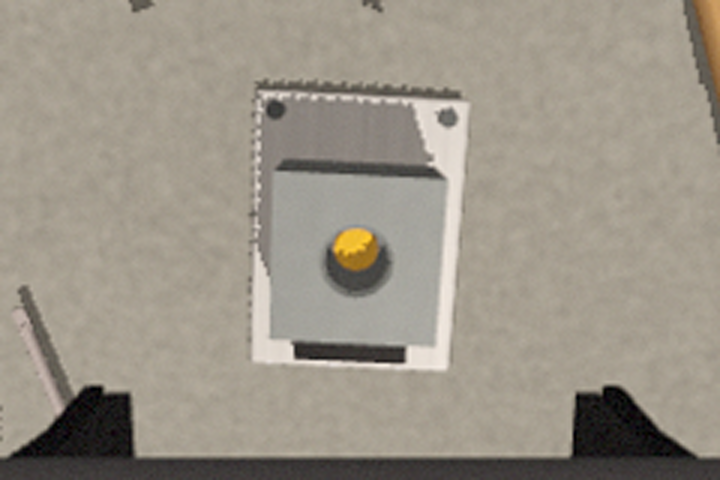

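The block's top corners give a centre at crop (357,259.5), and the rim of the hole agrees. The brass contact shows inside the hole. Next I'll go over the wand.

```bash
python3 - <<'E'
from h import *
d=np.load("wdock.npz");s={"tcp_pos":d["p"],"ee_rot":d["R"]}
im=d["im"]
print(onz("wrist",(318.7,186.2),.064,s))
g=cv2.cvtColor(im,cv2.COLOR_RGB2HSV)
q=[((u+.5)/3+199.5,(v+.5)/3+99.5) for u,v in [(274,170),(447,180),(436,347),(270,338)]]
P=np.array([onz("wrist",x,.064,s) for x in q]);print(P,P.mean(0))
E
python3 -m handwheel '[[[0,0,0,-0.019,-0.028,0,0.087],[0,0,0,-0.019,-0.028,0,0.087],[0,0,0,-0.019,-0.028,0,0.087],[0,0,0,-0.019,-0.028,0,0.087],[0,0,0,-0.019,-0.028,0,0.087],[0,0,0,-0.019,-0.028,0,0.087],[0,0,0,-0.019,-0.028,0,0.087],[0,0,0,-0.019,-0.028,0,0.087],[0,0,0,0,0,0,0.087],[0,0,0,0,0,0,0.087],[0,0,0,0,0,0,0.087],[0,0,0,0,0,0,0.087]]]'
python3 - <<'E'
from h import *
s=r.sense();im=cams.capture("wrist");cv2.imwrite("pics/wwand.png",cv2.resize(im[80:260,200:440,::-1],(720,540),interpolation=cv2.INTER_CUBIC));np.savez("wwand.npz",p=s["tcp_pos"],R=s["ee_rot"],im=im)
E
```

```text
[ 0.54204146 -0.27747915  0.064     ]
[[ 0.58286354 -0.25894761  0.064     ]
 [ 0.56004271 -0.31767288  0.064     ]
 [ 0.50036205 -0.29572989  0.064     ]
 [ 0.52329892 -0.23653336  0.064     ]] [ 0.5416418  -0.27722093  0.064     ]
time_s: 4.65
tcp_pos: [0.4623, -0.0167, 0.2225]
ee_rot: [[0.951, -0.311, -0.0], [-0.311, -0.951, -0.0], [-0.0, 0.0, -1.0]]
wrist_force: [-0.0, -0.4, -0.1]
gripper_width: 0.999
gripper_force: 0.0
```

View pics/wwand.png

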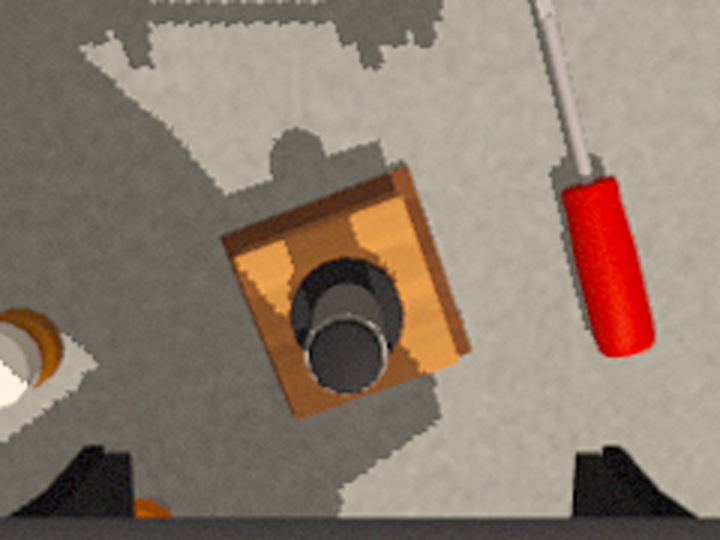

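The cap circle is at crop (347,354) and the collar at about (347,312).

Run:
```python
from h import *
d=np.load("wwand.npz");s={"tcp_pos":d["p"],"ee_rot":d["R"]}
for uv,z in[((315.3,197.7),.122),((315.3,183.7),.056)]:
    P=onz("wrist",uv,z,s);print(P,"tool delta",(d["R"].T@(P-d["p"])).round(4))
print(onz("top",(336,237),.122),onz("top",(334.2,239),.056))
```

```text
[ 0.46862668 -0.0165437   0.122     ] tool delta [ 0.006  -0.0021  0.1005]
[ 0.46917522 -0.01626295  0.056     ] tool delta [ 0.0064 -0.0026  0.1665]
[ 0.46307771 -0.01907014  0.122     ] [ 0.46363532 -0.01619231  0.056     ]
```

```bash
python3 -m handwheel '[[[0,0,0,0.0062,-0.0022,0.01,0.087],[0,0,0,0,0,0.025,0.087],[0,0,0,0,0,0.025,0.087],[0,0,0,0,0,0.025,0.087],[0,0,0,0,0,0.025,0.087],[0,0,0,0,0,0.025,0.087],[0,0,0,0,0,0.02,0.087],[0,0,0,0,0,0.007,0.087],[0,0,0,0,0,0,0.087],[0,0,0,0,0,0,0.087],[0,0,0,0,0,0,0.087]]]'
python3 -m handwheel '[[[0,0,0,0,0,0,0.04],[0,0,0,0,0,0,0.04],[0,0,0,0,0,0,0.04],[0,0,0,0,0,0,0.04],[0,0,0,0,0,0,0],[0,0,0,0,0,0,0],[0,0,0,0,0,0,0],[0,0,0,0,0,0,0],[0,0,0,0,0,0,0],[0,0,0,0,0,0,0],[0,0,0,0,0,0,0],[0,0,0,0,0,0,0]]]'
```

```text
time_s: 5.8
tcp_pos: [0.4696, -0.0158, 0.0615]
ee_rot: [[0.951, -0.31, 0.002], [-0.31, -0.951, 0.001], [0.002, -0.001, -1.0]]
wrist_force: [1.1, -0.4, 0.7]
gripper_width: 1.002
gripper_force: 0.0
time_s: 7.0
tcp_pos: [0.4686, -0.016, 0.0605]
ee_rot: [[0.951, -0.31, -0.0], [-0.31, -0.951, -0.0], [-0.0, 0.0, -1.0]]
wrist_force: [0.5, 0.0, 0.3]
gripper_width: 0.294
gripper_force: 30.0
```

```bash
python3 -m handwheel '[[[0,0,0,0,0,-0.005,0],[0,0,0,0,0,-0.01,0],[0,0,0,0,0,-0.015,0],[0,0,0,0,0,-0.02,0],[0,0,0,0,0,-0.02,0],[0,0,0,0,0,-0.02,0],[0,0,0,0,0,-0.015,0],[0,0,0,0,0,-0.01,0],[0,0,0,0,0,-0.005,0],[0,0,0,0,0,0,0],[0,0,0,0,0,0,0],[0,0,0,0,0,0,0]]]'
python3 - <<'E'
from h import *
s=r.sense();R=s["ee_rot"];p=s["tcp_pos"];print(p)
# wand axis xy relative to tcp, taken from the pre-grasp wrist measurement
w=np.array([.4689,-.0164,0]);g=np.array([.4686,-.016,0]); off=w-g
for n,P in(("disc",[.5273,.2187]),("dock",[.5418,-.2773])):
    print(n,(R.T@(np.array([*P,p[2]])-off-p)).round(4))
a=cams.capture("wrist")
b=cv2.resize(cams.capture("scene")[100:220,210:370],(640,480),interpolation=cv2.INTER_CUBIC)
cv2.imwrite("pics/lift.png",np.hstack([cv2.resize(a[60:300,200:440],(400,400))[:,:,::-1],cv2.resize(b,(400,400))[:,:,::-1]]))
E
```

```text
time_s: 8.2
tcp_pos: [0.4681, -0.016, 0.1797]
ee_rot: [[0.951, -0.31, -0.002], [-0.31, -0.951, -0.0], [-0.002, 0.001, -1.0]]
wrist_force: [0.1, 0.4, -1.4]
gripper_width: 0.291
gripper_force: 30.0
[ 0.46813325 -0.01601264  0.17969633]
disc [-1.690e-02 -2.418e-01 -2.000e-04]
dock [ 0.1506  0.2253 -0.    ]
```

View pics/lift.png

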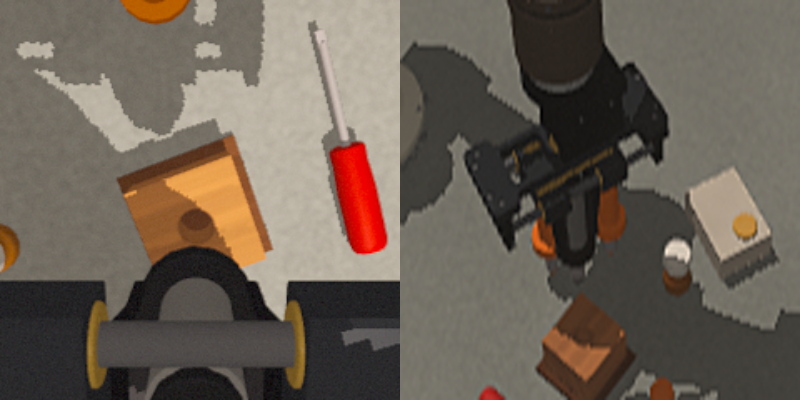

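The wand is lifted clear of the stand and held. The stand hole is now empty, and the disc and pot are undisturbed. Next I'll carry it over the disc and descend until the nose is about 3 cm above it.

```bash
python3 -m handwheel '[[[0,0,0,-0.002,-0.015,0,0],[0,0,0,-0.002,-0.03,0,0],[0,0,0,-0.002,-0.04,0,0],[0,0,0,-0.003,-0.04,0,0],[0,0,0,-0.003,-0.04,0,0],[0,0,0,-0.002,-0.04,0,0],[0,0,0,-0.002,-0.025,0,0],[0,0,0,-0.001,-0.0118,0,0],[0,0,0,0,0,0,0],[0,0,0,0,0,0,0],[0,0,0,0,0,0,0],[0,0,0,0,0,0,0]]]'
python3 -m handwheel '[[[0,0,0,0,0,0.005,0],[0,0,0,0,0,0.01,0],[0,0,0,0,0,0.01,0],[0,0,0,0,0,0.01,0],[0,0,0,0,0,0.01,0],[0,0,0,0,0,0.008,0],[0,0,0,0,0,0.004,0],[0,0,0,0,0,0,0],[0,0,0,0,0,0,0],[0,0,0,0,0,0,0],[0,0,0,0,0,0,0],[0,0,0,0,0,0,0]]]'
python3 - <<'E'
from h import *
s=r.sense();R=s["ee_rot"];p=s["tcp_pos"];print(p,s["wrist_force"])
a=cams.capture("wrist");b=cams.capture("scene");t=cams.capture("top")
np.savez("hov.npz",a=a,b=b,t=t,p=p,R=R)
hsv=cv2.cvtColor(a,cv2.COLOR_RGB2HSV)
nose=p-R[:,2]*-1*0+np.array([0,0,-.0565])
T=cams.get_calibration("wrist")
q=proj("scene",nose);print("scene nose",q,"disc",proj("scene",[.5273,.2187,.034]))
u,v=q.astype(int)
cv2.imwrite("pics/hov.png",np.hstack([cv2.resize(a[80:280,200:440],(400,333))[:,:,::-1],cv2.resize(b[v-60:v+40,u-60:u+60],(400,333),interpolation=cv2.INTER_CUBIC)[:,:,::-1]]))
E
```

```text
time_s: 9.5
tcp_pos: [0.5272, 0.2181, 0.1808]
ee_rot: [[0.95, -0.311, 0.0], [-0.311, -0.95, 0.0], [0.0, -0.0, -1.0]]
wrist_force: [0.4, -0.6, -0.7]
gripper_width: 0.29
gripper_force: 30.0
time_s: 10.7
tcp_pos: [0.5275, 0.2194, 0.1239]
ee_rot: [[0.951, -0.31, 0.001], [-0.31, -0.951, 0.0], [0.0, -0.001, -1.0]]
wrist_force: [-0.5, 0.1, -2.1]
gripper_width: 0.294
gripper_force: 30.0
[0.52751749 0.21937916 0.12392116] [-0.46151332  0.08031122 -2.05933428]
scene nose [348.03751411 159.33583059] disc [347.16992168 166.54937874]
```

View pics/hov.png

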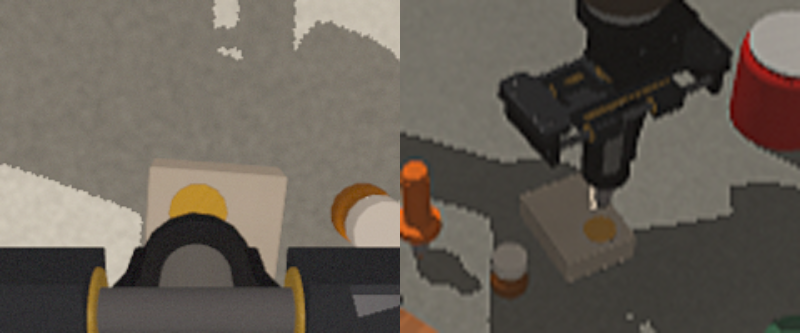

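The scene crop shows the nose tip at (597,208) directly over the disc at (599,230), vertical and not touching. The offset from the disc centre is within about 1 px. I'll hold here for over 2 s.

```bash
Z='x'; python3 -m handwheel '[[[0,0,0,0,0,0,0],[0,0,0,0,0,0,0],[0,0,0,0,0,0,0],[0,0,0,0,0,0,0],[0,0,0,0,0,0,0],[0,0,0,0,0,0,0],[0,0,0,0,0,0,0],[0,0,0,0,0,0,0],[0,0,0,0,0,0,0],[0,0,0,0,0,0,0],[0,0,0,0,0,0,0],[0,0,0,0,0,0,0]]]'
python3 -m handwheel '[[[0,0,0,0,0,0,0],[0,0,0,0,0,0,0],[0,0,0,0,0,0,0],[0,0,0,0,0,0,0],[0,0,0,0,0,0,0],[0,0,0,0,0,0,0],[0,0,0,0,0,0,0],[0,0,0,0,0,0,0],[0,0,0,0,0,0,0],[0,0,0,0,0,0,0],[0,0,0,0,0,0,0],[0,0,0,0,0,0,0]]]'
python3 -m handwheel '[[[0,0,0,0,0,0,0],[0,0,0,0,0,0,0],[0,0,0,0,0,0,0],[0,0,0,0,0,0,0],[0,0,0,0,0,0,0],[0,0,0,0,0,-0.005,0],[0,0,0,0,0,-0.015,0],[0,0,0,0,0,-0.02,0],[0,0,0,0,0,-0.02,0],[0,0,0,0,0,-0.01,0],[0,0,0,0,0,-0.006,0],[0,0,0,0,0,0,0]]]'
python3 -m handwheel '[[[0,0,0,0.005,0.013,0,0],[0,0,0,0.009,0.026,0,0],[0,0,0,0.013,0.037,0,0],[0,0,0,0.0155,0.043,0,0],[0,0,0,0.0155,0.043,0,0],[0,0,0,0.0155,0.043,0,0],[0,0,0,0.0155,0.043,0,0],[0,0,0,0.0155,0.043,0,0],[0,0,0,0.0155,0.043,0,0],[0,0,0,0.0155,0.043,0,0],[0,0,0,0.0155,0.043,0,0],[0,0,0,0.013,0.03,0,0]]]'
python3 -m handwheel '[[[0,0,0,0.0046,0.0172,0,0],[0,0,0,0,0,0,0],[0,0,0,0,0,0,0],[0,0,0,0,0,0,0],[0,0,0,0,0,0,0],[0,0,0,0,0,0,0]]]'
python3 - <<'E'
from h import *
s=r.sense();R=s["ee_rot"];p=s["tcp_pos"];print(p)
off=np.array([.0003,-.0004]);t=np.array([.5418,-.2773])-off
print("to go",R.T@(np.array([*t,p[2]])-p))
E
```

```text
time_s: 12.05
tcp_pos: [0.5274, 0.2193, 0.1235]
ee_rot: [[0.951, -0.31, -0.0], [-0.31, -0.951, -0.0], [-0.0, 0.0, -1.0]]
wrist_force: [-0.1, 0.2, -0.3]
gripper_width: 0.291
gripper_force: 30.0
time_s: 13.25
tcp_pos: [0.5274, 0.2193, 0.1236]
ee_rot: [[0.951, -0.31, 0.0], [-0.31, -0.951, -0.0], [0.0, -0.0, -1.0]]
wrist_force: [0.3, 0.2, -1.6]
gripper_width: 0.287
gripper_force: 30.0
time_s: 14.45
tcp_pos: [0.5275, 0.2194, 0.2]
ee_rot: [[0.951, -0.31, 0.001], [-0.31, -0.951, 0.001], [0.001, -0.001, -1.0]]
wrist_force: [-0.0, 0.3, -1.8]
gripper_width: 0.293
gripper_force: 30.0
time_s: 15.65
tcp_pos: [0.5422, -0.2625, 0.1982]
ee_rot: [[0.95, -0.312, -0.003], [-0.312, -0.95, 0.001], [-0.003, 0.0, -1.0]]
wrist_force: [0.1, 0.7, -0.9]
gripper_width: 0.292
gripper_force: 30.0
time_s: 16.25
tcp_pos: [0.5432, -0.2764, 0.1997]
ee_rot: [[0.951, -0.308, 0.0], [-0.308, -0.951, 0.0], [0.0, -0.0, -1.0]]
wrist_force: [-0.7, 1.1, -0.9]
gripper_width: 0.291
gripper_force: 30.0
[ 0.54316486 -0.27635472  0.19974639]
to go [-1.41558643e-03  1.03209678e-03 -3.66816261e-07]
```

```bash
python3 -m handwheel '[[[0,0,0,-0.0014,0.001,0.005,0],[0,0,0,0,0,0.012,0],[0,0,0,0,0,0.014,0],[0,0,0,0,0,0.014,0],[0,0,0,0,0,0.012,0],[0,0,0,0,0,0.007,0],[0,0,0,0,0,0.004,0],[0,0,0,0,0,0,0],[0,0,0,0,0,0,0],[0,0,0,0,0,0,0],[0,0,0,0,0,0,0]]]'
python3 - <<'E'
from h import *
s=r.sense();R=s["ee_rot"];p=s["tcp_pos"];print(p,s["wrist_force"])
a=cams.capture("wrist");b=cams.capture("scene")
nose=p+np.array([0,0,-.0565]);print(proj("scene",nose),proj("scene",[.5418,-.2773,.064]))
u,v=proj("scene",nose).astype(int);print(u,v)
cv2.imwrite("pics/dock1.png",np.hstack([cv2.resize(a[80:280,200:440],(400,333))[:,:,::-1],cv2.resize(b[v-40:v+30,u-42:u+42],(400,333),interpolation=cv2.INTER_CUBIC)[:,:,::-1]]))
E
```

```text
time_s: 17.35
tcp_pos: [0.5417, -0.2778, 0.1322]
ee_rot: [[0.951, -0.31, 0.001], [-0.31, -0.951, -0.0], [0.001, -0.0, -1.0]]
wrist_force: [1.1, -0.1, -1.9]
gripper_width: 0.292
gripper_force: 30.0
[ 0.54168478 -0.27780746  0.13215255] [ 1.08645864 -0.08045647 -1.8916585 ]
[230.99630173 271.40624507] [231.9970394  273.35719787]
230 271
```

View pics/dock1.png

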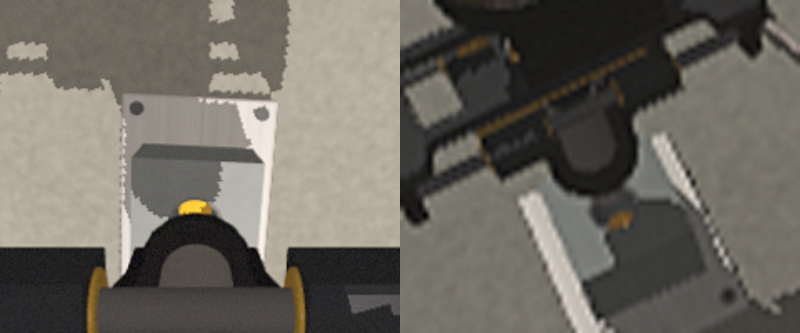

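The nose is over the hole mouth in both crops, with the brass contact visible beside it. I'll descend into the hole, stop above the contact and check the forces.

```bash
python3 -m handwheel '[[[0,0,0,0,0,0.004,0],[0,0,0,0,0,0.004,0],[0,0,0,0,0,0.004,0],[0,0,0,0,0,0.004,0],[0,0,0,0,0,0.004,0],[0,0,0,0,0,0.002,0],[0,0,0,0,0,0,0],[0,0,0,0,0,0,0],[0,0,0,0,0,0,0]]]'
python3 -m handwheel '[[[0,0,0,0,0,0.004,0],[0,0,0,0,0,0.004,0],[0,0,0,0,0,0.002,0],[0,0,0,0,0,0,0],[0,0,0,0,0,0,0],[0,0,0,0,0,0,0],[0,0,0,0,0,0,0]]]'
```

```text
time_s: 18.35
tcp_pos: [0.5416, -0.2778, 0.1098]
ee_rot: [[0.951, -0.31, 0.0], [-0.31, -0.951, -0.0], [0.001, 0.0, -1.0]]
wrist_force: [0.1, 0.9, -1.4]
gripper_width: 0.291
gripper_force: 30.0
time_s: 19.05
tcp_pos: [0.5415, -0.2777, 0.0997]
ee_rot: [[0.951, -0.31, 0.0], [-0.31, -0.951, -0.0], [0.0, 0.0, -1.0]]
wrist_force: [-0.8, 0.4, -1.6]
gripper_width: 0.292
gripper_force: 30.0
```

No side force. The nose is about 20 mm below the mouth and not yet on the contact. Next I'll press to near the stop.

```bash
python3 -m handwheel '[[[0,0,0,0,0,0.004,0],[0,0,0,0,0,0.004,0],[0,0,0,0,0,0.002,0],[0,0,0,0,0,0,0],[0,0,0,0,0,0,0]]]'
python3 -m handwheel '[[[0,0,0,0,0,0.004,0],[0,0,0,0,0,0.003,0],[0,0,0,0,0,0.001,0],[0,0,0,0,0,0,0],[0,0,0,0,0,0,0],[0,0,0,0,0,0,0]]]'
```

```text
time_s: 19.55
tcp_pos: [0.5419, -0.2779, 0.0903]
ee_rot: [[0.951, -0.309, 0.001], [-0.309, -0.951, -0.001], [0.001, 0.0, -1.0]]
wrist_force: [-0.5, 0.5, 4.6]
gripper_width: 0.293
gripper_force: 30.0
time_s: 20.15
tcp_pos: [0.542, -0.2779, 0.0827]
ee_rot: [[0.951, -0.309, 0.001], [-0.309, -0.951, -0.001], [0.002, 0.0, -1.0]]
wrist_force: [-0.5, 0.9, 6.6]
gripper_width: 0.289
gripper_force: 30.0
```

```bash
python3 -m handwheel '[[[0,0,0,0,0,0.001,0],[0,0,0,0,0,0.001,0],[0,0,0,0,0,0.001,0],[0,0,0,0,0,0,0],[0,0,0,0,0,0,0],[0,0,0,0,0,0,0]]]'
```

```text
time_s: 20.75
tcp_pos: [0.542, -0.2779, 0.0805]
ee_rot: [[0.951, -0.309, 0.002], [-0.309, -0.951, -0.001], [0.002, 0.0, -1.0]]
wrist_force: [-1.3, 2.0, 10.8]
gripper_width: 0.294
gripper_force: 30.0
```

```bash
python3 -m handwheel '[[[0,0,0,0,0,0.0005,0],[0,0,0,0,0,0.0005,0],[0,0,0,0,0,0,0],[0,0,0,0,0,0,0],[0,0,0,0,0,0,0]]]'
```

```text
time_s: 21.25
tcp_pos: [0.542, -0.2779, 0.0805]
ee_rot: [[0.951, -0.309, 0.002], [-0.309, -0.951, -0.001], [0.002, 0.001, -1.0]]
wrist_force: [-3.9, 3.1, 15.0]
gripper_width: 0.294
gripper_force: 30.0
```

```bash
python3 -m handwheel '[[[0,0,0,0,0,0.0005,0],[0,0,0,0,0,0.0005,0],[0,0,0,0,0,0,0],[0,0,0,0,0,0,0],[0,0,0,0,0,0,0],[0,0,0,0,0,0,0],[0,0,0,0,0,0,0],[0,0,0,0,0,0,0]]]'
python3 - <<'E'
from h import *
s=r.sense();print(s["tcp_pos"],s["wrist_force"],s["moment"])
a=cams.capture("wrist");b=cams.capture("scene");print(r.sense()["wrist_force"])
cv2.imwrite("pics/end.png",np.hstack([cv2.resize(a[80:280,200:440],(400,333))[:,:,::-1],cv2.resize(b[221:311,176:284],(400,333),interpolation=cv2.INTER_CUBIC)[:,:,::-1]]))
E
```

```text
time_s: 22.05
tcp_pos: [0.5421, -0.278, 0.0805]
ee_rot: [[0.951, -0.308, 0.002], [-0.308, -0.951, -0.002], [0.003, 0.001, -1.0]]
wrist_force: [-3.8, 4.2, 19.3]
gripper_width: 0.295
gripper_force: 30.0
[ 0.5420663  -0.27797402  0.08047463] [-3.78315704  4.23316176 19.32502714] [ 1.4282727   1.50058548 -0.07155616]
[-4.39995387  4.10802334 18.66730097]
```

View pics/end.png

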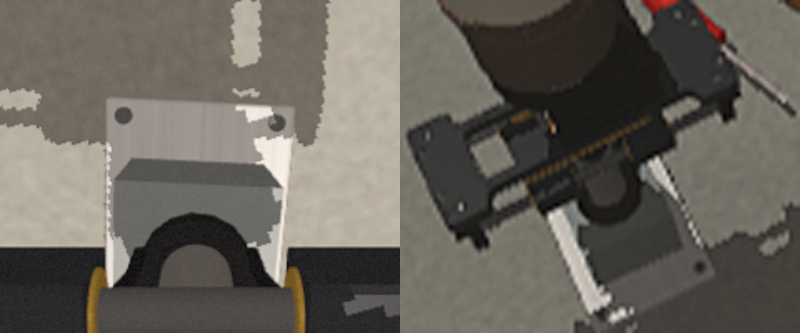

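The collar is down on the dock's top, TCP z has stopped changing at 0.0805, and the push is steady at about 19 N. I'll hand it in.

```bash
python3 -c "
from station import r
print(r.finish_job())"
```

```text
the job is handed in; nothing more can be done
None
```

The job is handed in at about 22 s: I held the wand about 33 mm above the disc for over 2 s, then seated it in the dock, still gripped and pressed on the stop at about 19 N; the interface returned no verdict.

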